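# Reload a row of sample tubes in reverse order

## Robot

A 6-joint arm with a two-finger parallel gripper is mounted at the origin on a cart in front of the work surface, level with it; the furniture and walls round the work are solid. World frame = base frame: x ahead of the robot, y to its left, z up, the work surface at z = 0. Lengths are in mm, angles in rad, forces in N, time in s.
With the tool pointing down it reaches from about 250 to 800 mm from the base axis. Payload 3.9 kg.
Tool frame: the origin (TCP) lies midway between the tips of the shut fingers; the grasp point (between the pads) lies 19 mm behind it (arm.grasp_offset is the distance from the TCP to the grasp point, in mm); z points along the fingers, y is the line along which they close (so a half turn about z gives the same grasp; the last joint's range is limited). The gripper opens to 85 mm and grips with 20 to 120 N. Pads are 22 mm wide; open, the fingers measure 114 mm over their backs; the gripper's body (76 mm by 85 mm) begins 54 mm behind the grasp point. The pads swing forward as they close: fully open they stand 13 mm farther back than shut.
Start: joints at [-1.178, 0.26, -0.138, 1.173, 0, 1.571], TCP at [200.952, -485.008, 191.704] pointing down, gripper open.
Joint ranges: [-2.78, 2.78], [-0.83, 1.72], [-1.28, 1.37], [-1.9, 2.12], [-1.57, 1.48], [-3.14, 3.14]. Speed limits (rad/s): [2.57, 2.57, 3.14, 3.14, 3.14, 3.14].

## Interface

Orientations are given as a rotation vector (axis times angle).
In Python, from station import arm, capture gives the robot as it stands.
- The arm moves only by the tool servo_tool, never from a script. Its argument "deltas" is a list of rows, each an object of numbers: "rx", "ry", "rz": the turn, a rotation vector about the world's x, y, z in units of 5 degrees (1.0 is 5 degrees); "x", "y", "z": the shift along the world's x, y, z in units of 60 mm (1.0 is 60 mm); "grip": the opening, from -1 (shut) to 1 (fully open). A call has 1 to 5 rows; each row shifts and turns the commanded pose from where the row before left it; what a row does not reach is not made up. A row lasts 1/8 s, in which the tool goes at most 62.5 mm and 10.7 degrees, less where a joint would pass 70% of its speed; a pose out of reach is approached as far as the arm can. A call is refused whole if a number of a shift passes 1 or a number of a turn 1, either way. A call with a gripper value outside its range is refused whole. The fingers move at their own pace and stop on an object; the grip force is fixed at half the most. Time passes only in rows, so rows that do not move let the fingers close. It gives the time, the measured TCP pose, the force, the opening and the grip force at its end, in the units of the state.
- arm.get_state(): the state, without advancing time (a new reading comes with each control period).
- capture(name): name is "side" or "top" or "wrist"; returns a dict with "img" (420x560x3 uint8, red, green, blue), "range_z" (420x560 float32, mm along the optical axis (not along the pixel's ray), 0 where there is no reading), "K" (3x3 intrinsics, pixels), "distortion" ([k1, k2, p1, p2, k3] as OpenCV has them; the pictures are not rectified), "T" (4x4, takes a point from camera to world coordinates). Camera axes: x right, y up, looking along -z (the intrinsics and any distortion apply to the point x, -y, -z); pixel columns grow to the right and rows downward; lengths in mm; the calibration is good to about 2 mm. A picture is of the moment at which its call begins.
- arm.hand_in(): hands the job in; it is judged then, once.
The state is a dict: "time_s": time; "joint_pos": joint angles; "qd": joint speeds; "tau": joint torques, N m; "tcp_pos": TCP position; "orientation": TCP orientation; "contact_force": force on the tool from outside, world axes, zero at the start; "torque": the same for the moment, N m; "opening": finger opening in mm; "grasp_force": force on a finger pad.
Only numpy, scipy, OpenCV 4.12 (cv2) and the standard library are available. Lean on these libraries where they do the work, as an engineer would, in place of code of your own. Each camera call takes 0.05 s, during which the arm holds its last target. There are 200 camera calls.

## Task

Move the four sample tubes from the aluminium blocks in the steel carrier into the white rack, in reverse order: seen from the robot, the leftmost tube of the carrier goes into the rightmost hole of the rack, the second from the left into the second from the right, and so on. Each tube ends upright, cap up and fully down in its hole, and let go.

Things in the scene. Friction and masses are not known exactly. Their poses are not given: they have to be found in the camera images.
- tube_a: Sample tube, tall, with a broad green cap: clear plastic, 119 mm high, body 16 mm in diameter with a conical tip below, ribbed cap 22 mm in diameter over the top 17 mm; 20 to 45 g. Origin at the tip, z along the tube to the cap. Stands in one of the aluminium blocks at the start, tip 9 mm above the worktop; it may lean a few degrees in its hole.
- tube_c: Sample tube, short, with a broad red cap: clear plastic, 104 mm high, body 16 mm in diameter with a conical tip below, ribbed cap 22 mm in diameter over the top 16 mm; 20 to 45 g. Origin at the tip, z along the tube to the cap. Stands in one of the aluminium blocks at the start, tip 9 mm above the worktop; it may lean a few degrees in its hole.
- tube_d: Sample tube, short, with a narrow green cap: clear plastic, 104 mm high, body 16 mm in diameter with a conical tip below, ribbed cap 20 mm in diameter over the top 16 mm; 20 to 45 g. Origin at the tip, z along the tube to the cap. Stands in one of the aluminium blocks at the start, tip 9 mm above the worktop; it may lean a few degrees in its hole.
- tube_e: Sample tube, tall, with a narrow blue cap: clear plastic, 119 mm high, body 16 mm in diameter with a conical tip below, ribbed cap 20 mm in diameter over the top 17 mm; 20 to 45 g. Origin at the tip, z along the tube to the cap. Stands in one of the aluminium blocks at the start, tip 9 mm above the worktop; it may lean a few degrees in its hole.
- block_a: Aluminium tube block, 46 x 46 x 50 mm, fixed in the steel carrier; tube_a stands in it at the start. Origin at the centre of its underside (4 mm above the worktop), z up. Hole in its middle: 19 mm in diameter, 45 mm deep, chamfered mouth on top. Which block stands in which of the four places changes from start to start.
- block_c: Aluminium tube block, 46 x 46 x 50 mm, fixed in the steel carrier; tube_c stands in it at the start. Origin at the centre of its underside (4 mm above the worktop), z up. Hole in its middle: 19 mm in diameter, 45 mm deep, chamfered mouth on top. Which block stands in which of the four places changes from start to start.
- block_d: Aluminium tube block, 46 x 46 x 50 mm, fixed in the steel carrier; tube_d stands in it at the start. Origin at the centre of its underside (4 mm above the worktop), z up. Hole in its middle: 19 mm in diameter, 45 mm deep, chamfered mouth on top. Which block stands in which of the four places changes from start to start.
- block_e: Aluminium tube block, 46 x 46 x 50 mm, fixed in the steel carrier; tube_e stands in it at the start. Origin at the centre of its underside (4 mm above the worktop), z up. Hole in its middle: 19 mm in diameter, 45 mm deep, chamfered mouth on top. Which block stands in which of the four places changes from start to start.
- carrier: Steel rail, 62 x 212 mm, fixed, that holds the four aluminium blocks in one row; left or right on the worktop. Origin at the centre of its underside on the worktop, z up, y along the row to the robot's left, x across it away from the robot (turned up to 0.45 rad). Places at y = +75, +25, -25, -75 mm.
- rack: White tube rack, empty at the start, 62 x 222 mm at the foot, 50 mm high, fixed. Origin at the centre of its underside on the worktop, z up, y along the row to the robot's left, x across it away from the robot (turned up to 0.45 rad). Four holes at x = 0, y = +75, +25, -25, -75 mm: 19 mm in diameter, 45 mm deep (floor 5 mm above the worktop), 4 mm chamfer at the mouth.

How it is judged:
By the outcome, as a careful person would: the job done as asked, in the order asked, and still so for the second after the job is handed in, with the robot touching nothing.
It also fails if it takes over 120 s, if anything falls off the work surface, if the arm or the gripper's body presses on something with over 40 N, if the wrist force passes 120 N, or if a joint passes its speed limit or range.

## Working session

There is one attempt and no reset: what is moved stays moved. The work goes in short steps, Python scripts to look and compute and a tool call to move; the robot and the scene stay as the last step left them, time stands still between calls to the robot, and variables do not carry over. Pictures are saved under pics/ and viewed, at most 14 in all, crops included, and the job is handed in when it is done.

Besides the shell and the picture viewer there is one more tool, called after ">>>" by a JSON object that holds its "op" and its "data", one argument or row to a line. servo_tool: Moves the arm, as the interface text tells. Its arguments: {"type":"object","properties":{"deltas":{"type":"array","items":{"type":"object","properties":{"rx":{"type":"number"},"ry":{"type":"number"},"rz":{"type":"number"},"x":{"type":"number"},"y":{"type":"number"},"z":{"type":"number"},"grip":{"type":"number"}}}}},"required":["deltas"]}

```bash
mkdir -p pics
cat > h.py <<'E'
import numpy as np, cv2
from station import arm, capture
def world(c,uv,z):
    """pixels -> world points on plane height z"""
    p=cv2.undistortPoints(np.float64(uv).reshape(-1,1,2),c["K"],np.float64(c["distortion"])).reshape(-1,2)
    d=np.c_[p[:,0],-p[:,1],-np.ones(len(p))]@c["T"][:3,:3].T
    o=c["T"][:3,3]
    return o+d*((z-o[2])/d[:,2])[:,None]
def cloud(c):
    h,w=c["range_z"].shape
    v,u=np.mgrid[:h,:w]
    p=cv2.undistortPoints(np.float64(np.c_[u.ravel(),v.ravel()]).reshape(-1,1,2),c["K"],np.float64(c["distortion"])).reshape(-1,2)
    r=c["range_z"].ravel()[:,None]
    P=(np.c_[p[:,0],-p[:,1],-np.ones(len(p))]*r)@c["T"][:3,:3].T+c["T"][:3,3]
    P[r[:,0]==0]=np.nan
    return P.reshape(h,w,3)
E
python3 - <<'E'
from h import *
s=arm.get_state();print({k:np.round(v,3) for k,v in s.items()})
ims=[]
for n in("top","side"):
    c=capture(n);np.savez(f"{n}0.npz",**c);cv2.imwrite(f"pics/{n}0.png",c["img"][:,:,::-1])
    print(n,np.round(c["T"],3).tolist(),np.round(c["K"],1).tolist())
E
```

```text
{'time_s': np.float64(0.0), 'joint_pos': array([-1.178,  0.261, -0.139,  1.173,  0.   ,  1.571]), 'qd': array([-0.001,  0.001,  0.   ,  0.   ,  0.   ,  0.001]), 'tau': array([-1.0000e-03, -4.0567e+01,  2.5392e+01,  1.9000e-02, -0.0000e+00,
       -0.0000e+00]), 'tcp_pos': array([ 200.688, -484.325,  190.876]), 'orientation': array([-3.079e+00, -6.130e-01,  1.000e-03]), 'contact_force': array([ 0.214, -0.311,  0.034]), 'torque': array([-0.047,  0.013, -0.014]), 'grasp_force': np.float64(0.0), 'opening': np.float64(85.764)}
top [[0.015, 0.985, -0.172, 342.566], [-1.0, 0.02, 0.023, -3.576], [0.026, 0.172, 0.985, 1170.998], [0.0, 0.0, 0.0, 1.0]] [[491.5, 0.0, 277.5], [0.0, 491.5, 210.5], [0.0, 0.0, 1.0]]
side [[0.982, 0.097, -0.16, 398.321], [-0.188, 0.478, -0.858, -817.256], [-0.007, 0.873, 0.488, 507.491], [0.0, 0.0, 0.0, 1.0]] [[457.0, 0.0, 279.7], [0.0, 457.0, 212.2], [0.0, 0.0, 1.0]]
```

View pics/top0.png

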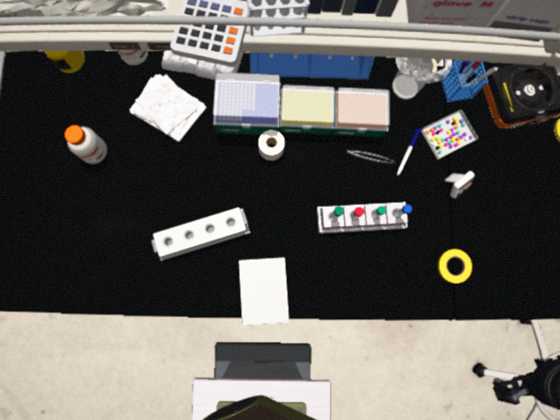

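View pics/side0.png

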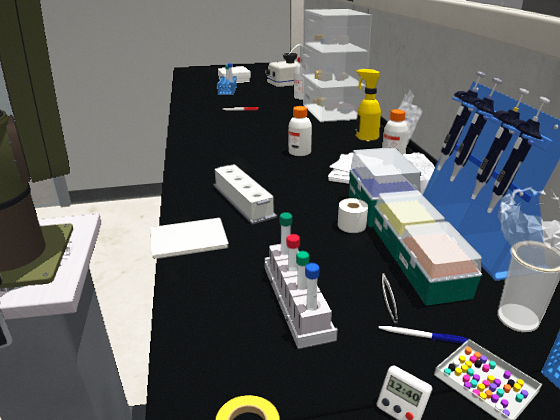

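Top view: carrier at about (363,217) on the robot's right, with caps from the left green (339,211), red (359,212), green (381,210) and blue (407,209). Rack holes are at (168,240), (189,234), (210,228) and (231,222). The side view shows the first green and the blue tubes as the tall ones.

```bash
cat > m.py <<'E'
from h import *
T=dict(np.load("top0.npz"));S=dict(np.load("side0.npz"))
rois={"top":(T,(325,195,425,240)),"side":(S,(262,205,335,345))}
names=["a","c","d","e"]; H=dict(a=128,c=113,d=113,e=128)
caps={}
for n,(c,(x0,y0,x1,y1)) in rois.items():
    hsv=cv2.cvtColor(c["img"],cv2.COLOR_RGB2HSV); P=cloud(c)
    h,s,v=[hsv[...,i].astype(int) for i in range(3)]
    roi=np.zeros(h.shape,bool); roi[y0:y1,x0:x1]=1
    sat=(s>130)&(v>50)&roi
    for col,m in dict(g=(h>40)&(h<95),r=(h<12)|(h>168),b=(h>100)&(h<130)).items():
        k,lab,st,cen=cv2.connectedComponentsWithStats((m&sat).astype(np.uint8))
        for i in range(1,k):
            if st[i,4]<15: continue
            q=P[lab==i]; zt=np.nanpercentile(q[:,2],90)
            t=q[q[:,2]>zt-4]
            print(n,col,st[i],np.round(cen[i],1),"z90",round(zt,1),"top pts",np.round(np.nanmedian(t,0),1),
              "bbox world at 120", np.round(world(c,[cen[i]],120)[0,:2],1), "at 105",np.round(world(c,[cen[i]],105)[0,:2],1))
for c,n in((T,"top"),(S,"side")):
    P=cloud(c); z=P[...,2]
    for nm,lo,hi,yl,yh in(("rack",46,54,40,450),("blocks",50,58,-330,0)):
        m=(z>lo)&(z<hi)&(P[...,0]>200)&(P[...,0]<480)&(P[...,1]>yl)&(P[...,1]<yh)
        m=m.astype(np.uint8);k,lab,st,_=cv2.connectedComponentsWithStats(m)
        big=[i for i in range(1,k) if st[i,4]>40]
        for i in big:
            q=P[lab==i]; r=cv2.minAreaRect(np.float32(q[:,:2]))
            print(n,nm,st[i],"z",round(np.median(q[:,2]),1),np.round(r[0],1),np.round(r[1],1),round(r[2],1))
# rack holes
for c,n,(x0,y0,x1,y1) in((T,"top",(155,210,248,255)),(S,"side",(213,163,275,215))):
    g=cv2.cvtColor(c["img"],cv2.COLOR_RGB2GRAY)
    sub=cv2.resize(g[y0:y1,x0:x1],None,fx=8,fy=8,interpolation=cv2.INTER_CUBIC)
    cv2.imwrite(f"pics/rack_{n}.png",sub)
    k,lab,st,cen=cv2.connectedComponentsWithStats((sub<120).astype(np.uint8))
    for i in range(1,k):
        if 300<st[i,4]<6000: 
            uv=(cen[i]+.5)/8-.5+[x0,y0]; print(n,"hole",st[i],np.round(uv,2),np.round(world(c,[uv],48)[0],1))
a=np.vstack([cv2.resize(T["img"][190:245,310:425],None,fx=6,fy=6)])
cv2.imwrite("pics/car_top.png",a[:,:,::-1])
E
python3 m.py
```

```text
top g [334 205   9  11  63] [338.3 210.6] z90 130.5 top pts [ 526.6 -158.8  128. ] bbox world at 120 [ 528.9 -160.6] at 105 [ 531.5 -162.8]
top g [377 207   9   7  54] [381.  209.9] z90 116.1 top pts [ 534.2 -256.6  113.3] bbox world at 120 [ 532.2 -254.8] at 105 [ 534.9 -258.4]
top r [354 207  11   9  66] [358.6 211.3] z90 114.8 top pts [ 530.2 -207.6  113.2] bbox world at 120 [ 528.1 -205.2] at 105 [ 530.7 -208.1]
top b [402 204  11  10  79] [407.4 208.5] z90 129.8 top pts [ 535.1 -310.8  127.7] bbox world at 120 [ 536.5 -314. ] at 105 [ 539.3 -318.5]
side g [279 212  14  14 157] [285.4 218.5] z90 127.9 top pts [ 530.3 -163.6  127.1] bbox world at 120 [ 531.1 -158.8] at 105 [ 536.3 -133.4]
side g [296 250  14  16 171] [302.3 257.7] z90 112.9 top pts [ 536.6 -260.9  112.1] bbox world at 120 [ 532.8 -277.2] at 105 [ 538.  -256.3]
side r [286 234  14  15 172] [293.  240.7] z90 112.9 top pts [ 532.7 -211.3  112.4] bbox world at 120 [ 529.1 -229.2] at 105 [ 534.2 -206.5]
side b [305 262  15  17 210] [311.9 270.3] z90 127.6 top pts [ 537.2 -314.1  127. ] bbox world at 120 [ 538.9 -310.4] at 105 [ 544.4 -290.8]
top rack [152 234  76  23 766] z 49.7 [455.  171.2] [ 50.8 172.9] 1.3
side rack [214 165  27  30 297] z 48.9 [455.  175.3] [ 49.6 162.5] 0.1
top hole [579  72  47  33 746] [229.45 220.13] [514.2  81.1  48. ]
top hole [413 124  47  40 834] [208.42 226.94] [497.4 129.1  48. ]
top hole [247 174  43  43 876] [187.63 233.57] [481.  176.3  48. ]
top hole [  81  227   41   49 1158] [166.79 240.44] [464.2 223.6  48. ]
top hole [  0 335  26  25 574] [155.96 253.05] [434.7 247.   48. ]
side hole [ 36  82  94  88 846] [222.69 178.2 ] [447.2 182.4  48. ]
side hole [ 132  170  175  159 1563] [239.76 193.8 ] [478.1  91.8  48. ]
side hole [ 343  303  114   39 1729] [262.36 202.93] [520.8  38.8  48. ]
```

View pics/car_top.png

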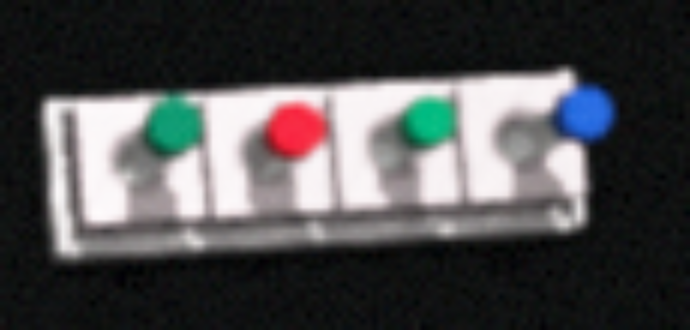

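Crop: the four cap discs sit on a carrier turned about 3° in the image. The blue tube leans outward (right) and the others only a little. My x limit of 480 clipped the tops, so I refit without it.

```bash
cat > f.py <<'E'
from h import *
T=dict(np.load("top0.npz"));S=dict(np.load("side0.npz"))
def frame(r):
    b=cv2.boxPoints(r); e=b[1]-b[0],b[2]-b[1]; L=max(e,key=np.linalg.norm); L=L/np.linalg.norm(L); L=L*np.sign(L[1])
    return np.array(r[0]),L,np.arctan2(-L[0],L[1])
for c,n in((T,"top"),(S,"side")):
    P=cloud(c); z=P[...,2]; w=c["img"].min(2)>90
    for nm,lo,hi,yl,yh in(("rack",46,54,20,320),("blocks",50,58,-360,-100)):
        m=(z>lo)&(z<hi)&(P[...,0]>380)&(P[...,0]<600)&(P[...,1]>yl)&(P[...,1]<yh)
        m=m.astype(np.uint8)
        q=P[m>0]; r=cv2.minAreaRect(np.float32(q[:,:2])); C,L,a=frame(r)
        print(n,nm,len(q),"z",round(np.median(q[:,2]),1),"size",np.round(r[1],1),"C",np.round(C,1),"yaw",round(a,4),"places",[np.round(C+L*k,1).tolist() for k in(75,25,-25,-75)])
        # image-based contour of white area ray-cast to top plane
for n,c,(x0,y0,x1,y1),zt in(("rack",T,(148,203,255,265),50),("carr",T,(310,195,420,240),54)):
    g=np.zeros(c["img"].shape[:2],np.uint8); g[y0:y1,x0:x1]=(c["img"].min(2)>150)[y0:y1,x0:x1]
    uv=np.argwhere(g)[:,::-1]; W=world(c,uv,zt)[:,:2]; r=cv2.minAreaRect(np.float32(W)); C,L,a=frame(r)
    print(n,"colour",np.round(r[1],1),np.round(C,1),round(a,4))
E
python3 f.py
```

```text
top rack 1846 z 49.7 size [ 55.6 223.1] C [486.3 150. ] yaw 0.3288 places [[462.0, 221.0], [478.2, 173.7], [494.3, 126.4], [510.5, 79.1]]
top blocks 1046 z 53.6 size [ 47.1 195.9] C [ 532.8 -232.6] yaw 0.0763 places [[527.0, -157.8], [530.8, -207.7], [534.7, -257.5], [538.5, -307.4]]
side rack 894 z 49.0 size [ 56.3 226.2] C [489.4 148.3] yaw 0.3287 places [[465.2, 219.3], [481.3, 172.0], [497.5, 124.7], [513.6, 77.4]]
side blocks 1327 z 53.8 size [ 47.4 198.8] C [ 535.1 -233.6] yaw 0.0776 places [[529.3, -158.8], [533.2, -208.6], [537.1, -258.5], [541.0, -308.3]]
rack colour [135.2 223.3] [458.6 143. ] 0.1996
carr colour [ 59.8 208.9] [ 527.2 -226.6] 0.0781
```

>>> {"op": "servo_tool", "data": {
  "deltas": [
    {"x": 0.36, "y": 0.36, "z": 0.1, "rz": 0.96, "grip": 1},
    {"x": 0.36, "y": 0.36, "rz": 0.96, "grip": 1},
    {"x": 0.36, "y": 0.36, "rz": 0.96, "grip": 1},
    {"x": 0.36, "y": 0.36, "rz": 0.96, "grip": 1},
    {"x": 0.36, "y": 0.36, "rz": 0.96, "grip": 1}
  ]
}}

```text
invalid input at $.deltas[0]: expected keys rx, ry, rz, x, y, z, grip
```

>>> {"op": "servo_tool", "data": {
  "deltas": [
    {"x": 0.36, "y": 0.36, "z": 0.1, "rz": 0.96, "grip": 1},
    {"x": 0.36, "y": 0.36, "rz": 0.96, "grip": 1},
    {"x": 0.36, "y": 0.36, "rz": 0.96, "grip": 1},
    {"x": 0.36, "y": 0.36, "rz": 0.96, "grip": 1},
    {"x": 0.36, "y": 0.36, "rz": 0.96, "grip": 1}
  ]
}}

```text
invalid input at $.deltas[0]: expected keys rx, ry, rz, x, y, z, grip
```

>>> {"op": "servo_tool", "data": {
  "deltas": [
    {"x": 0.36, "y": 0.36, "rz": 0.96, "grip": 1},
    {"x": 0.36, "y": 0.36, "rz": 0.96, "grip": 1},
    {"x": 0.36, "y": 0.36, "rz": 0.96, "grip": 1},
    {"x": 0.36, "y": 0.36, "rz": 0.96, "grip": 1},
    {"x": 0.36, "y": 0.36, "rz": 0.96, "grip": 1}
  ]
}}

```text
invalid input at $.deltas[0]: expected keys rx, ry, rz, x, y, z, grip
```

```bash
cat >> h.py <<'E'
from scipy.spatial.transform import Rotation as R
def pose():
    s=arm.get_state(); M=R.from_rotvec(s["orientation"]).as_matrix()
    print("t",round(s["time_s"],2),"tcp",np.round(s["tcp_pos"],1),"yawY",round(np.degrees(np.arctan2(M[1,1],M[0,1])),2),"zdir",np.round(M[:,2],4),"F",np.round(s["contact_force"],1),"open",round(s["opening"],1),"g",round(s["grasp_force"],1))
E
python3 - <<'E'
from h import *
pose(); c=capture("wrist"); np.savez("wrist1.npz",**c); cv2.imwrite("pics/wrist1.png",c["img"][:,:,::-1]); print(np.round(c["T"],3).tolist())
E
```

```text
t 0.1 tcp [ 200.7 -484.4  190.9] yawY -67.49 zdir [-7.0e-04  1.7e-03 -1.0e+00] F [ 0.3 -0.1 -0.1] open 85.5 g 0.0
[[0.383, 0.881, 0.277, 272.119], [-0.924, 0.366, 0.115, -455.241], [-0.0, -0.3, 0.954, 372.438], [0.0, 0.0, 0.0, 1.0]]
```

View pics/wrist1.png

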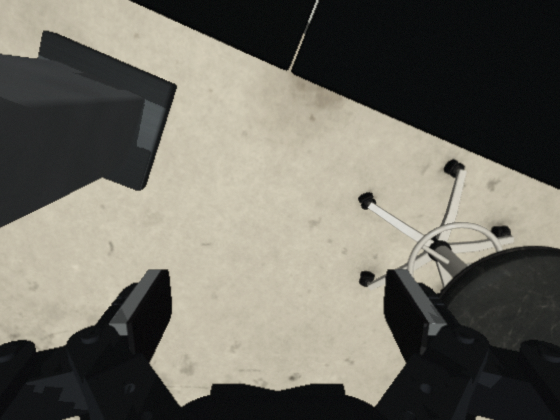

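The moves were refused because every row needs all the keys. The picture therefore shows only the floor from the start pose, with the fingers at (150,310) and (410,310).

>>> {"op": "servo_tool", "data": {
  "deltas": [
    {"x": 0.36, "y": 0.36, "z": 0.1, "rx": 0, "ry": 0, "rz": 0.96, "grip": 1},
    {"x": 0.36, "y": 0.36, "z": 0.1, "rx": 0, "ry": 0, "rz": 0.96, "grip": 1},
    {"x": 0.36, "y": 0.36, "z": 0, "rx": 0, "ry": 0, "rz": 0.96, "grip": 1},
    {"x": 0.36, "y": 0.36, "z": 0, "rx": 0, "ry": 0, "rz": 0.96, "grip": 1},
    {"x": 0.36, "y": 0.36, "z": 0, "rx": 0, "ry": 0, "rz": 0.96, "grip": 1}
  ]
}}

```text
time_s: 0.78
tcp_pos: [309.4, -376.1, 203.4]
orientation: [-2.884, -1.244, 0.0]
contact_force: [0.7, 0.1, -0.3]
opening: 85.3
grasp_force: 0.0
```

>>> {"op": "servo_tool", "data": {
  "deltas": [
    {"x": 0.36, "y": 0.36, "z": 0, "rx": 0, "ry": 0, "rz": 0.96, "grip": 1},
    {"x": 0.36, "y": 0.36, "z": 0, "rx": 0, "ry": 0, "rz": 0.96, "grip": 1},
    {"x": 0.36, "y": 0.36, "z": 0, "rx": 0, "ry": 0, "rz": 0.96, "grip": 1},
    {"x": 0.36, "y": 0.36, "z": 0, "rx": 0, "ry": 0, "rz": 0.96, "grip": 1},
    {"x": 0.36, "y": 0.36, "z": 0, "rx": 0, "ry": 0, "rz": 0.96, "grip": 1}
  ]
}}

```text
time_s: 1.4
tcp_pos: [417.4, -268.1, 203.4]
orientation: [-2.562, -1.817, 0.0]
contact_force: [1.0, 0.2, -0.0]
opening: 85.4
grasp_force: 0.0
```

>>> {"op": "servo_tool", "data": {
  "deltas": [
    {"x": 0.36, "y": 0.36, "z": 0, "rx": 0, "ry": 0, "rz": 0.96, "grip": 1},
    {"x": 0.36, "y": 0.36, "z": 0, "rx": 0, "ry": 0, "rz": 0.96, "grip": 1},
    {"x": 0.36, "y": 0.36, "z": 0, "rx": 0, "ry": 0, "rz": 0.96, "grip": 1},
    {"x": 0.36, "y": 0.36, "z": 0, "rx": 0, "ry": 0, "rz": 0.96, "grip": 1},
    {"x": 0.36, "y": 0.36, "z": 0, "rx": 0, "ry": 0, "rz": 0.96, "grip": 1}
  ]
}}

```text
time_s: 2.02
tcp_pos: [525.3, -160.1, 203.3]
orientation: [-2.129, -2.31, 0.001]
contact_force: [0.1, 0.3, -0.1]
opening: 85.4
grasp_force: 0.0
```

Run:
```python
from h import *
pose(); c=capture("wrist"); np.savez("wrist2.npz",**c); cv2.imwrite("pics/wrist2.png",c["img"][:,:,::-1]); print(np.round(c["T"],3).tolist())
```

```text
t 2.02 tcp [ 525.3 -160.1  203.3] yawY 4.67 zdir [-8.e-04  2.e-04 -1.e+00] F [ 0.1  0.3 -0.1] open 85.4 g 0.0
[[0.997, -0.079, -0.024, 520.019], [0.082, 0.951, 0.299, -83.866], [-0.001, -0.3, 0.954, 384.846], [0.0, 0.0, 0.0, 1.0]]
```

View pics/wrist2.png

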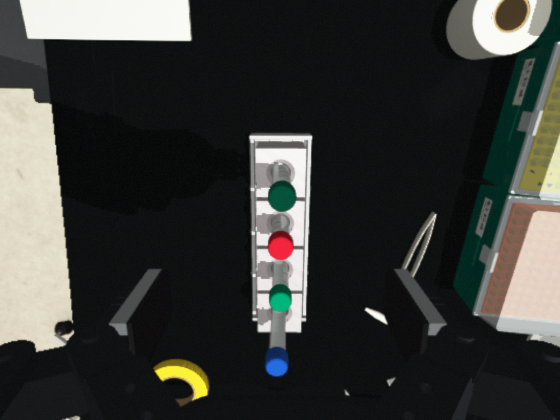

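The wrist view shows all four tubes, from (282,195) green to (276,361) blue, centred between the fingers, with the block holes visible behind each. Next I measure the caps and holes from it.

Run:
```python
from h import *
c=dict(np.load("wrist2.npz")); P=cloud(c); z=P[...,2]
hsv=cv2.cvtColor(c["img"],cv2.COLOR_RGB2HSV)
roi=np.zeros(z.shape,np.uint8); roi[170:385,255:310]=1
m=((hsv[...,1]>130)&(hsv[...,2]>50)&(roi>0)).astype(np.uint8)
k,lab,st,cen=cv2.connectedComponentsWithStats(m)
for i in range(1,k):
    if st[i,4]<100: continue
    q=P[lab==i]; zt=np.nanpercentile(q[:,2],90); H=128 if zt>120 else 113
    t=q[(q[:,2]>zt-3)]
    # disc: top-plane circle of pixels
    r=cv2.minEnclosingCircle(np.float32(t[:,:2]))
    print(st[i],np.round(cen[i],1),"zt",round(zt,1),"med",np.round(np.nanmedian(t,0),1),"circ",np.round(r[0],1),round(r[1],1))
b=(z>50)&(z<57)&(roi>0)
roi2=np.zeros(z.shape,bool); roi2[130:335,245:315]=1
b=(z>50)&(z<57)&roi2; q=P[b]; r=cv2.minAreaRect(np.float32(q[:,:2])); print("blocks",np.round(r[0],1),np.round(r[1],1),r[2],np.median(q[:,2]))
```

```text
[268 181  28  30 616] [281.6 196. ] zt 128.2 med [ 529.3 -159.7  127.4] circ [ 529.3 -160. ] 10.1
[268 231  26  29 583] [280.2 245.1] zt 113.2 med [ 532.3 -206.9  112.4] circ [ 532.2 -207. ] 10.5
[270 284  21  28 484] [279.9 297.9] zt 113.2 med [ 536.3 -256.4  112.4] circ [ 536.3 -257. ] 9.9
[265 347  24  30 605] [276.4 361.8] zt 128.0 med [ 537.5 -310.3  127.4] circ [ 537.5 -311.3] 9.7
blocks [ 534.4 -233. ] [ 46.8 196.7] 4.376996994018555 53.43778406529333
```

>>> {"op": "servo_tool", "data": {
  "deltas": [
    {"x": 0.06, "y": 0.01, "z": -0.53, "rx": 0, "ry": 0, "rz": 0, "grip": 1},
    {"x": 0, "y": 0, "z": -0.53, "rx": 0, "ry": 0, "rz": 0, "grip": 1},
    {"x": 0, "y": 0, "z": -0.53, "rx": 0, "ry": 0, "rz": 0, "grip": 1},
    {"x": 0, "y": 0, "z": -0.53, "rx": 0, "ry": 0, "rz": 0, "grip": 1},
    {"x": 0, "y": 0, "z": 0, "rx": 0, "ry": 0, "rz": 0, "grip": -1}
  ]
}}

```text
time_s: 2.7
tcp_pos: [525.6, -159.6, 74.0]
orientation: [-2.129, -2.302, 0.004]
contact_force: [-0.2, 0.5, -1.1]
opening: 69.4
grasp_force: 0.0
```

>>> {"op": "servo_tool", "data": {
  "deltas": [
    {"x": 0, "y": 0, "z": 0, "rx": 0, "ry": 0, "rz": 0, "grip": -1},
    {"x": 0, "y": 0, "z": 0, "rx": 0, "ry": 0, "rz": 0, "grip": -1},
    {"x": 0, "y": 0, "z": 0, "rx": 0, "ry": 0, "rz": 0, "grip": -1},
    {"x": 0, "y": 0, "z": 0, "rx": 0, "ry": 0, "rz": 0, "grip": -1},
    {"x": 0, "y": 0, "z": 0, "rx": 0, "ry": 0, "rz": 0, "grip": -1}
  ]
}}

```text
time_s: 3.32
tcp_pos: [529.8, -160.8, 77.9]
orientation: [2.131, 2.305, 0.002]
contact_force: [-0.5, 0.2, 6.7]
opening: 18.0
grasp_force: 58.7
```

>>> {"op": "servo_tool", "data": {
  "deltas": [
    {"x": 0, "y": 0, "z": 0.4, "rx": 0, "ry": 0, "rz": 0, "grip": -1},
    {"x": 0, "y": 0, "z": 0.6, "rx": 0, "ry": 0, "rz": 0, "grip": -1},
    {"x": 0, "y": 0, "z": 0.6, "rx": 0, "ry": 0, "rz": 0, "grip": -1},
    {"x": 0, "y": 0, "z": 0.6, "rx": 0, "ry": 0, "rz": 0, "grip": -1},
    {"x": 0, "y": 0.4, "z": 0, "rx": 0, "ry": 0, "rz": 0, "grip": -1}
  ]
}}

```text
time_s: 3.95
tcp_pos: [530.9, -137.7, 211.8]
orientation: [2.131, 2.3, 0.004]
contact_force: [0.5, 0.1, -0.7]
opening: 17.8
grasp_force: 58.9
```

>>> {"op": "servo_tool", "data": {
  "deltas": [
    {"x": -0.06, "y": 0.6, "z": 0, "rx": 0, "ry": 0, "rz": 0.71, "grip": -1},
    {"x": -0.06, "y": 0.6, "z": 0, "rx": 0, "ry": 0, "rz": 0.71, "grip": -1},
    {"x": -0.06, "y": 0.6, "z": 0, "rx": 0, "ry": 0, "rz": 0.71, "grip": -1},
    {"x": -0.06, "y": 0.6, "z": 0, "rx": 0, "ry": 0, "rz": 0.71, "grip": -1},
    {"x": 0, "y": 0, "z": 0, "rx": 0, "ry": 0, "rz": 0, "grip": -1}
  ]
}}

```text
time_s: 4.58
tcp_pos: [513.6, 9.6, 208.5]
orientation: [-1.826, -2.556, -0.0]
contact_force: [-0.1, 0.4, 0.4]
opening: 17.9
grasp_force: 58.9
```

Run:
```python
from h import *
pose(); ims=[]
for n in("wrist","side"):
    c=capture(n); np.savez(f"{n}3.npz",**c); ims.append(c["img"])
cv2.imwrite("pics/w3.png",cv2.resize(np.hstack(ims)[:,:,::-1],(800,300)))
c=dict(np.load("wrist3.npz")); P=cloud(c); z=P[...,2]
m=(z>46)&(z<54)&(P[...,1]>20)&(P[...,1]<300)&(P[...,0]>400)&(P[...,0]<580)
q=P[m]; r=cv2.minAreaRect(np.float32(q[:,:2])); print("rack",np.round(r[0],1),np.round(r[1],1),round(r[2],2),np.median(q[:,2]))
g=cv2.cvtColor(c["img"],cv2.COLOR_RGB2GRAY)
hull=cv2.fillConvexPoly(np.zeros_like(g),cv2.convexHull(np.argwhere(m)[:,::-1].astype(np.int32)),1)
hole=(hull>0)&(z<40)
k,lab,st,cen=cv2.connectedComponentsWithStats(hole.astype(np.uint8))
for i in range(1,k):
    if st[i,4]>30: print("hole",st[i],np.round(world(c,[cen[i]],50)[0,:2],1))
```

```text
t 4.58 tcp [513.6   9.6 208.5] yawY 18.91 zdir [-4.e-04  4.e-04 -1.e+00] F [-0.1  0.4  0.4] open 17.9 g 58.9
rack [504.9  99.3] [ 53.9 116.4] 18.6 49.11870170902333
hole [291  29  21  23 377] [495.5 125.3]
hole [290  90  20  21 333] [511.2  78.9]
hole [271 132  13   9  53] [503.3  44.2]
hole [315 133  13   8  55] [539.   55.6]
```

View pics/w3.png

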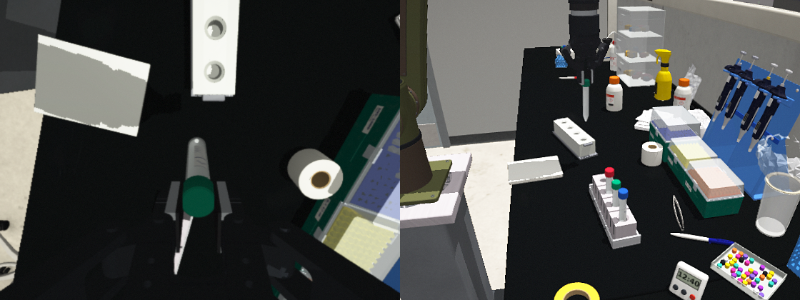

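The wrist view shows two rack holes clearly at about (215,30) and (214,70) in the crop. The tube is held by its body, and in the side view it hangs nearly vertical. Next I check its lean from the depth slices.

```bash
cat >> h.py <<'E'
def lean(c,tcp):
    P=cloud(c).reshape(-1,3); o=c["T"][:3,3]
    P=P[(np.hypot(P[:,0]-tcp[0],P[:,1]-tcp[1])<25)&(P[:,2]<tcp[2]-6)&(P[:,2]>tcp[2]-80)]
    d=tcp[:2]-o[:2]; d/=np.linalg.norm(d)
    for z in np.arange(tcp[2]-66,tcp[2]-5,10):
        q=P[abs(P[:,2]-z)<5]
        if len(q)>5: print(" z",round(z-tcp[2]),len(q),"xy-tcp",np.round(np.median(q[:,:2],0)-tcp[:2],1),"lateral mid",round(float(np.ptp((q[:,:2]-tcp[:2])@[-d[1],d[0]])/2+((q[:,:2]-tcp[:2])@[-d[1],d[0]]).min()),1))
E
python3 - <<'E'
from h import *
t=arm.get_state()["tcp_pos"]
for n in("side3","wrist3"): print(n); lean(dict(np.load(n+".npz")),t)
E
```

```text
side3
 z -66 11 xy-tcp [-0.8 -0. ] lateral mid 1.4
 z -56 25 xy-tcp [-2.7 -3.2] lateral mid 1.2
 z -46 39 xy-tcp [-1.2 -4.2] lateral mid 0.9
 z -36 42 xy-tcp [-1.4 -3.9] lateral mid 0.7
 z -26 33 xy-tcp [-2.  -4.4] lateral mid 0.4
 z -16 40 xy-tcp [-1.  -4.7] lateral mid 0.1
 z -6 18 xy-tcp [-1. -4.] lateral mid -0.1
wrist3
 z -56 18 xy-tcp [-5.7 11.4] lateral mid -2.2
 z -46 115 xy-tcp [-4.6 11.2] lateral mid -0.5
 z -36 118 xy-tcp [-4.6 10.9] lateral mid -0.4
 z -26 146 xy-tcp [-4.6 10.9] lateral mid -0.3
 z -16 154 xy-tcp [-3.9 10.9] lateral mid 0.0
 z -6 93 xy-tcp [-4.3 10.8] lateral mid -0.1
```

>>> {"op": "servo_tool", "data": {
  "deltas": [
    {"x": -0.01, "y": 0.55, "z": 0, "rx": 0, "ry": 0, "rz": 0, "grip": -1},
    {"x": -0.005, "y": 0.56, "z": 0, "rx": 0, "ry": 0, "rz": 0, "grip": -1},
    {"x": 0, "y": 0, "z": -0.6, "rx": 0, "ry": 0, "rz": 0, "grip": -1},
    {"x": 0, "y": 0, "z": -0.6, "rx": 0, "ry": 0, "rz": 0, "grip": -1},
    {"x": 0, "y": 0, "z": -0.2, "rx": 0, "ry": 0, "rz": 0, "grip": -1}
  ]
}}

```text
time_s: 5.3
tcp_pos: [511.6, 72.9, 122.4]
orientation: [-1.831, -2.549, 0.005]
contact_force: [-0.5, -0.4, -0.2]
opening: 18.2
grasp_force: 58.9
```

>>> {"op": "servo_tool", "data": {
  "deltas": [
    {"x": 0, "y": 0, "z": -0.2, "rx": 0, "ry": 0, "rz": 0, "grip": -1},
    {"x": 0, "y": 0, "z": -0.2, "rx": 0, "ry": 0, "rz": 0, "grip": -1},
    {"x": 0, "y": 0, "z": -0.2, "rx": 0, "ry": 0, "rz": 0, "grip": -1},
    {"x": 0, "y": 0, "z": -0.2, "rx": 0, "ry": 0, "rz": 0, "grip": -1},
    {"x": 0, "y": 0, "z": 0, "rx": 0, "ry": 0, "rz": 0, "grip": -1}
  ]
}}

```text
time_s: 5.92
tcp_pos: [512.7, 74.4, 75.5]
orientation: [-1.83, -2.552, 0.001]
contact_force: [-0.1, 0.8, -1.6]
opening: 17.9
grasp_force: 58.8
```

>>> {"op": "servo_tool", "data": {
  "deltas": [
    {"x": 0, "y": 0, "z": -0.03, "rx": 0, "ry": 0, "rz": 0, "grip": -1},
    {"x": 0, "y": 0, "z": 0, "rx": 0, "ry": 0, "rz": 0, "grip": -0.3},
    {"x": 0, "y": 0, "z": 0, "rx": 0, "ry": 0, "rz": 0, "grip": 1},
    {"x": 0, "y": 0, "z": 0, "rx": 0, "ry": 0, "rz": 0, "grip": 1},
    {"x": 0, "y": 0, "z": 0, "rx": 0, "ry": 0, "rz": 0, "grip": 1}
  ]
}}

```text
time_s: 6.55
tcp_pos: [513.4, 74.1, 74.8]
orientation: [1.831, 2.553, 0.0]
contact_force: [0.5, 0.0, 0.5]
opening: 82.1
grasp_force: 0.0
```

>>> {"op": "servo_tool", "data": {
  "deltas": [
    {"x": 0, "y": 0, "z": 0.5, "rx": 0, "ry": 0, "rz": 0, "grip": 1},
    {"x": 0, "y": 0, "z": 0.7, "rx": 0, "ry": 0, "rz": 0, "grip": 1},
    {"x": 0, "y": 0, "z": 0.7, "rx": 0, "ry": 0, "rz": 0, "grip": 1},
    {"x": 0, "y": 0, "z": 0.3, "rx": 0, "ry": 0, "rz": 0, "grip": 1},
    {"x": 0, "y": -0.5, "z": 0, "rx": 0, "ry": 0, "rz": 0, "grip": 1}
  ]
}}

```text
time_s: 7.18
tcp_pos: [515.0, 45.2, 208.9]
orientation: [1.825, 2.553, 0.005]
contact_force: [0.7, -0.7, -0.4]
opening: 85.2
grasp_force: 0.0
```

>>> {"op": "servo_tool", "data": {
  "deltas": [
    {"x": 0.06, "y": -0.7, "z": 0, "rx": 0, "ry": 0, "rz": -0.71, "grip": 1},
    {"x": 0.07, "y": -0.8, "z": 0, "rx": 0, "ry": 0, "rz": -0.71, "grip": 1},
    {"x": 0.07, "y": -0.8, "z": 0, "rx": 0, "ry": 0, "rz": -0.71, "grip": 1},
    {"x": 0.07, "y": -0.8, "z": 0, "rx": 0, "ry": 0, "rz": -0.71, "grip": 1},
    {"x": 0.06, "y": -0.7, "z": 0, "rx": 0, "ry": 0, "rz": 0, "grip": 1}
  ]
}}

```text
time_s: 7.8
tcp_pos: [533.0, -185.6, 206.7]
orientation: [2.133, 2.306, 0.0]
contact_force: [0.1, -0.6, -0.3]
opening: 85.2
grasp_force: 0.0
```

```bash
cat >> h.py <<'E'
def chk(n,box):
    """coloured caps inside world xy box, seen by camera n"""
    c=capture(n); P=cloud(c); s=cv2.cvtColor(c["img"],cv2.COLOR_RGB2HSV)
    m=(s[...,1]>130)&(s[...,2]>50)&(P[...,0]>box[0])&(P[...,0]<box[1])&(P[...,1]>box[2])&(P[...,1]<box[3])&(P[...,2]>70)
    k,lab,st,cen=cv2.connectedComponentsWithStats(m.astype(np.uint8))
    for i in range(1,k):
        if st[i,4]<30: continue
        q=P[lab==i]; zt=np.percentile(q[:,2],90); q=q[q[:,2]>zt-3]
        print(n,"hue",np.median(s[...,0][lab==i]),"zt",round(zt,1),"xy",np.round(cv2.minEnclosingCircle(np.float32(q[:,:2]))[0],1))
    return c
E
python3 - <<'E'
from h import *
pose(); c=chk("side",(400,600,20,280)); chk("wrist",(450,600,-340,-130))
E
```

```text
t 7.8 tcp [ 533.  -185.6  206.7] yawY 4.45 zdir [ 2.e-04 -2.e-04 -1.e+00] F [ 0.1 -0.6 -0.3] open 85.2 g 0.0
side hue 82.0 zt 123.6 xy [515.2  72.9]
wrist hue 176.0 zt 113.2 xy [ 532.4 -207.3]
wrist hue 81.0 zt 113.2 xy [ 536.4 -257.2]
wrist hue 109.0 zt 128.0 xy [ 537.7 -311.5]
wrist hue 25.0 zt 287.1 xy [ 498.5 -189.7]
```

>>> {"op": "servo_tool", "data": {
  "deltas": [
    {"x": -0.01, "y": -0.36, "z": 0, "rx": 0, "ry": 0, "rz": 0, "grip": 1},
    {"x": 0, "y": 0, "z": -0.7, "rx": 0, "ry": 0, "rz": 0, "grip": 1},
    {"x": 0, "y": 0, "z": -0.7, "rx": 0, "ry": 0, "rz": 0, "grip": 1},
    {"x": 0, "y": 0, "z": -0.7, "rx": 0, "ry": 0, "rz": 0, "grip": 1},
    {"x": 0, "y": 0, "z": -0.26, "rx": 0, "ry": 0, "rz": 0, "grip": 1}
  ]
}}

```text
time_s: 8.52
tcp_pos: [530.3, -204.5, 62.8]
orientation: [-2.128, -2.305, 0.003]
contact_force: [0.5, 0.2, 0.2]
opening: 85.5
grasp_force: 0.0
```

>>> {"op": "servo_tool", "data": {
  "deltas": [
    {"x": 0, "y": 0, "z": 0, "rx": 0, "ry": 0, "rz": 0, "grip": 0},
    {"x": 0, "y": 0, "z": 0, "rx": 0, "ry": 0, "rz": 0, "grip": -1},
    {"x": 0, "y": 0, "z": 0, "rx": 0, "ry": 0, "rz": 0, "grip": -1},
    {"x": 0, "y": 0, "z": 0, "rx": 0, "ry": 0, "rz": 0, "grip": -1},
    {"x": 0, "y": 0, "z": 0, "rx": 0, "ry": 0, "rz": 0, "grip": -1}
  ]
}}

```text
time_s: 9.15
tcp_pos: [533.6, -205.9, 66.6]
orientation: [2.131, 2.305, 0.001]
contact_force: [-0.7, -0.0, 6.9]
opening: 17.3
grasp_force: 58.6
```

>>> {"op": "servo_tool", "data": {
  "deltas": [
    {"x": 0, "y": 0, "z": 0, "rx": 0, "ry": 0, "rz": 0, "grip": -1},
    {"x": 0, "y": 0, "z": 0.5, "rx": 0, "ry": 0, "rz": 0, "grip": -1},
    {"x": 0, "y": 0, "z": 0.7, "rx": 0, "ry": 0, "rz": 0, "grip": -1},
    {"x": 0, "y": 0, "z": 0.7, "rx": 0, "ry": 0, "rz": 0, "grip": -1},
    {"x": 0, "y": 0, "z": 0.6, "rx": 0, "ry": 0, "rz": 0, "grip": -1}
  ]
}}

```text
time_s: 9.78
tcp_pos: [532.5, -205.5, 216.8]
orientation: [2.132, 2.306, 0.001]
contact_force: [0.2, -0.2, -0.8]
opening: 17.9
grasp_force: 58.8
```

>>> {"op": "servo_tool", "data": {
  "deltas": [
    {"x": -0.08, "y": 0.6, "z": 0, "rx": 0, "ry": 0, "rz": 0.5, "grip": -1},
    {"x": -0.09, "y": 0.8, "z": 0, "rx": 0, "ry": 0, "rz": 0.5, "grip": -1},
    {"x": -0.09, "y": 0.8, "z": 0, "rx": 0, "ry": 0, "rz": 0.5, "grip": -1},
    {"x": -0.09, "y": 0.8, "z": 0, "rx": 0, "ry": 0, "rz": 0.5, "grip": -1},
    {"x": -0.09, "y": 0.8, "z": 0, "rx": 0, "ry": 0, "rz": 0.5, "grip": -1}
  ]
}}

```text
time_s: 10.4
tcp_pos: [505.6, 24.0, 215.2]
orientation: [1.867, 2.527, 0.0]
contact_force: [-0.2, -0.3, 0.4]
opening: 17.4
grasp_force: 58.8
```

>>> {"op": "servo_tool", "data": {
  "deltas": [
    {"x": -0.09, "y": 0.8, "z": 0, "rx": 0, "ry": 0, "rz": 0.34, "grip": -1},
    {"x": -0.09, "y": 0.8, "z": 0, "rx": 0, "ry": 0, "rz": 0, "grip": -1},
    {"x": 0, "y": 0.15, "z": 0, "rx": 0, "ry": 0, "rz": 0, "grip": -1},
    {"x": 0, "y": 0, "z": -0.4, "rx": 0, "ry": 0, "rz": 0, "grip": -1},
    {"x": 0, "y": 0, "z": -0.6, "rx": 0, "ry": 0, "rz": 0, "grip": -1}
  ]
}}

```text
time_s: 11.02
tcp_pos: [496.6, 127.5, 155.5]
orientation: [1.829, 2.551, 0.003]
contact_force: [1.1, -0.4, -0.8]
opening: 17.5
grasp_force: 58.8
```

Run:
```python
from h import *
c=capture("side"); pose(); lean(c,arm.get_state()["tcp_pos"])
lean(capture("wrist"),arm.get_state()["tcp_pos"])
```

```text
t 11.07 tcp [492.4 126.3 150.1] yawY 18.69 zdir [-0.0064 -0.0022 -1.    ] F [-2.5 -0.4 -3.5] open 17.1 g 58.8
 z -46 13 xy-tcp [ 5.5 -4.8] lateral mid -5.3
 z -36 28 xy-tcp [ 4.5 -6.9] lateral mid -5.7
 z -26 35 xy-tcp [ 6.  -6.5] lateral mid -6.0
 z -16 27 xy-tcp [ 4.3 -8. ] lateral mid -5.2
 z -6 15 xy-tcp [ 4.8 -7.5] lateral mid -5.5
 z -46 22 xy-tcp [-2.7  5.5] lateral mid -0.4
 z -36 118 xy-tcp [-2.7  5.3] lateral mid -0.4
 z -26 140 xy-tcp [-2.   5.5] lateral mid -0.2
 z -16 158 xy-tcp [-2.3  5.8] lateral mid 0.1
 z -6 88 xy-tcp [-2.3  5.8] lateral mid 0.1
```

>>> {"op": "servo_tool", "data": {
  "deltas": [
    {"x": 0, "y": 0, "z": 0, "rx": 0, "ry": 0, "rz": 0, "grip": -1},
    {"x": 0, "y": 0, "z": -0.5, "rx": 0, "ry": 0, "rz": 0, "grip": -1},
    {"x": 0, "y": 0, "z": -0.25, "rx": 0, "ry": 0, "rz": 0, "grip": -1},
    {"x": 0, "y": 0, "z": -0.2, "rx": 0, "ry": 0, "rz": 0, "grip": -1},
    {"x": 0, "y": 0, "z": -0.2, "rx": 0, "ry": 0, "rz": 0, "grip": -1}
  ]
}}

```text
time_s: 11.75
tcp_pos: [496.0, 127.7, 86.2]
orientation: [1.831, 2.552, 0.002]
contact_force: [0.1, -0.3, 0.6]
opening: 17.3
grasp_force: 58.8
```

>>> {"op": "servo_tool", "data": {
  "deltas": [
    {"x": 0, "y": 0, "z": -0.2, "rx": 0, "ry": 0, "rz": 0, "grip": -1},
    {"x": 0, "y": 0, "z": -0.2, "rx": 0, "ry": 0, "rz": 0, "grip": -1},
    {"x": 0, "y": 0, "z": 0, "rx": 0, "ry": 0, "rz": 0, "grip": -1},
    {"x": 0, "y": 0, "z": 0, "rx": 0, "ry": 0, "rz": 0, "grip": -1}
  ]
}}

```text
time_s: 12.25
tcp_pos: [496.1, 127.8, 62.6]
orientation: [1.83, 2.552, 0.002]
contact_force: [-0.9, 0.6, 5.7]
opening: 17.3
grasp_force: 59.5
```

>>> {"op": "servo_tool", "data": {
  "deltas": [
    {"x": 0, "y": 0, "z": 0, "rx": 0, "ry": 0, "rz": 0, "grip": -0.3},
    {"x": 0, "y": 0, "z": 0, "rx": 0, "ry": 0, "rz": 0, "grip": 1},
    {"x": 0, "y": 0, "z": 0, "rx": 0, "ry": 0, "rz": 0, "grip": 1},
    {"x": 0, "y": 0, "z": 0, "rx": 0, "ry": 0, "rz": 0, "grip": 1},
    {"x": 0, "y": 0, "z": 0.43, "rx": 0, "ry": 0, "rz": 0, "grip": 1}
  ]
}}

```text
time_s: 12.88
tcp_pos: [493.2, 127.1, 86.4]
orientation: [-1.829, -2.55, 0.006]
contact_force: [1.0, -0.3, 0.4]
opening: 85.4
grasp_force: 0.0
```

>>> {"op": "servo_tool", "data": {
  "deltas": [
    {"x": 0, "y": 0, "z": 0.7, "rx": 0, "ry": 0, "rz": 0, "grip": 1},
    {"x": 0, "y": 0, "z": 0.7, "rx": 0, "ry": 0, "rz": 0, "grip": 1},
    {"x": 0, "y": 0, "z": 0.6, "rx": 0, "ry": 0, "rz": 0, "grip": 1},
    {"x": 0.08, "y": -0.6, "z": 0, "rx": 0, "ry": 0, "rz": -0.5, "grip": 1},
    {"x": 0.08, "y": -0.8, "z": 0, "rx": 0, "ry": 0, "rz": -0.5, "grip": 1}
  ]
}}

```text
time_s: 13.5
tcp_pos: [505.6, 43.5, 208.6]
orientation: [1.938, 2.471, 0.002]
contact_force: [0.6, 0.7, -0.6]
opening: 85.5
grasp_force: 0.0
```

>>> {"op": "servo_tool", "data": {
  "deltas": [
    {"x": 0.08, "y": -0.8, "z": 0, "rx": 0, "ry": 0, "rz": -0.5, "grip": 1},
    {"x": 0.08, "y": -0.8, "z": 0, "rx": 0, "ry": 0, "rz": -0.5, "grip": 1},
    {"x": 0.08, "y": -0.8, "z": 0, "rx": 0, "ry": 0, "rz": -0.5, "grip": 1},
    {"x": 0.08, "y": -0.8, "z": 0, "rx": 0, "ry": 0, "rz": -0.36, "grip": 1},
    {"x": 0.08, "y": -0.8, "z": 0, "rx": 0, "ry": 0, "rz": 0, "grip": 1}
  ]
}}

```text
time_s: 14.12
tcp_pos: [528.9, -198.0, 207.8]
orientation: [2.135, 2.305, 0.0]
contact_force: [-0.1, 0.5, -0.1]
opening: 85.4
grasp_force: 0.0
```

>>> {"op": "servo_tool", "data": {
  "deltas": [
    {"x": 0.08, "y": -0.8, "z": 0, "rx": 0, "ry": 0, "rz": 0, "grip": 1},
    {"x": 0.03, "y": -0.22, "z": 0, "rx": 0, "ry": 0, "rz": 0, "grip": 1},
    {"x": 0, "y": 0, "z": 0, "rx": 0, "ry": 0, "rz": 0, "grip": 1}
  ]
}}

```text
time_s: 14.5
tcp_pos: [535.3, -257.9, 207.5]
orientation: [-2.135, -2.303, -0.0]
contact_force: [-1.1, -0.7, 0.7]
opening: 85.2
grasp_force: 0.0
```

Run:
```python
from h import *
pose(); c=chk("side",(400,600,20,280)); chk("top",(400,600,20,280)); chk("wrist",(450,600,-340,-220))
cv2.imwrite("pics/s4.png",c["img"][:,:,::-1])
```

```text
t 14.5 tcp [ 535.3 -257.9  207.5] yawY 4.33 zdir [-6.e-04  9.e-04 -1.e+00] F [-1.1 -0.7  0.7] open 85.2 g 0.0
side hue 177.0 zt 108.6 xy [495.9 123.1]
side hue 82.0 zt 123.4 xy [514.   72.2]
top hue 81.0 zt 126.3 xy [511.4  73.4]
top hue 176.0 zt 111.0 xy [492.9 123.8]
wrist hue 80.0 zt 113.2 xy [ 536.5 -257.3]
wrist hue 108.0 zt 128.1 xy [ 537.9 -311.3]
```

View pics/s4.png

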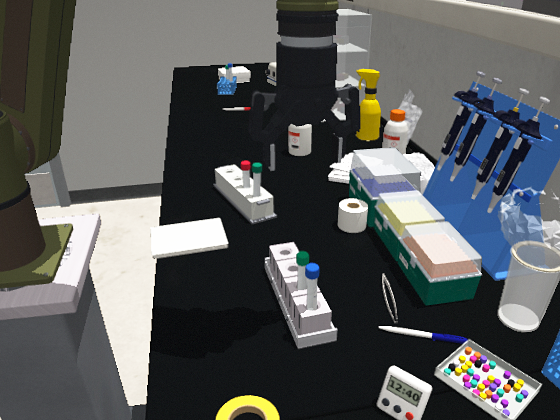

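Side view: red at (245,166) and tall green at (257,168) are seated in the two right holes (cap tops at 108.6 and 123.4 mm, as they should be). The narrow green (302,258) and blue (312,270) remain.

>>> {"op": "servo_tool", "data": {
  "deltas": [
    {"x": 0.02, "y": 0, "z": -0.5, "rx": 0, "ry": 0, "rz": 0, "grip": 1},
    {"x": 0, "y": 0, "z": -0.7, "rx": 0, "ry": 0, "rz": 0, "grip": 1},
    {"x": 0, "y": 0, "z": -0.7, "rx": 0, "ry": 0, "rz": 0, "grip": 1},
    {"x": 0, "y": 0, "z": -0.45, "rx": 0, "ry": 0, "rz": 0, "grip": 1},
    {"x": 0, "y": 0, "z": 0, "rx": 0, "ry": 0, "rz": 0, "grip": 0}
  ]
}}

```text
time_s: 15.28
tcp_pos: [534.6, -255.1, 65.0]
orientation: [-2.129, -2.303, 0.002]
contact_force: [0.0, -0.2, 0.5]
opening: 69.9
grasp_force: 0.0
```

>>> {"op": "servo_tool", "data": {
  "deltas": [
    {"x": 0, "y": 0, "z": 0, "rx": 0, "ry": 0, "rz": 0, "grip": -1},
    {"x": 0, "y": 0, "z": 0, "rx": 0, "ry": 0, "rz": 0, "grip": -1},
    {"x": 0, "y": 0, "z": 0, "rx": 0, "ry": 0, "rz": 0, "grip": -1},
    {"x": 0, "y": 0, "z": 0, "rx": 0, "ry": 0, "rz": 0, "grip": -1},
    {"x": 0, "y": 0, "z": 0, "rx": 0, "ry": 0, "rz": 0, "grip": -1}
  ]
}}

```text
time_s: 15.9
tcp_pos: [537.9, -258.3, 68.5]
orientation: [2.133, 2.303, 0.001]
contact_force: [0.2, 0.6, 7.0]
opening: 14.8
grasp_force: 58.6
```

>>> {"op": "servo_tool", "data": {
  "deltas": [
    {"x": 0, "y": 0, "z": 0.5, "rx": 0, "ry": 0, "rz": 0, "grip": -1},
    {"x": 0, "y": 0, "z": 0.7, "rx": 0, "ry": 0, "rz": 0, "grip": -1},
    {"x": 0, "y": 0, "z": 0.7, "rx": 0, "ry": 0, "rz": 0, "grip": -1},
    {"x": 0, "y": 0, "z": 0.6, "rx": 0, "ry": 0, "rz": 0, "grip": -1},
    {"x": 0, "y": 0, "z": 0, "rx": 0, "ry": 0, "rz": 0, "grip": -1}
  ]
}}

```text
time_s: 16.52
tcp_pos: [538.6, -258.7, 220.4]
orientation: [2.13, 2.3, 0.003]
contact_force: [0.4, -0.2, -0.8]
opening: 15.3
grasp_force: 58.7
```

Run:
```python
from h import *
pose(); lean(capture("wrist"),arm.get_state()["tcp_pos"])
```

```text
t 16.52 tcp [ 538.6 -258.7  220.4] yawY 4.39 zdir [ 0.0061 -0.0029 -1.    ] F [ 0.4 -0.2 -0.8] open 15.3 g 58.7
 z -36 102 xy-tcp [-0.6  6.1] lateral mid 0.3
 z -26 113 xy-tcp [-0.6  6.6] lateral mid 0.5
 z -16 138 xy-tcp [-0.   6.4] lateral mid 1.0
 z -6 78 xy-tcp [0.  6.6] lateral mid 1.0
```

>>> {"op": "servo_tool", "data": {
  "deltas": [
    {"x": -0.1, "y": 0.6, "z": 0, "rx": 0, "ry": 0, "rz": 0.5, "grip": -1},
    {"x": -0.1, "y": 0.8, "z": 0, "rx": 0, "ry": 0, "rz": 0.5, "grip": -1},
    {"x": -0.1, "y": 0.8, "z": 0, "rx": 0, "ry": 0, "rz": 0.5, "grip": -1},
    {"x": -0.1, "y": 0.8, "z": 0, "rx": 0, "ry": 0, "rz": 0.5, "grip": -1},
    {"x": -0.1, "y": 0.8, "z": 0, "rx": 0, "ry": 0, "rz": 0.5, "grip": -1}
  ]
}}

```text
time_s: 17.2
tcp_pos: [505.1, -28.1, 215.1]
orientation: [-1.868, -2.523, 0.002]
contact_force: [0.4, 0.3, -0.9]
opening: 15.2
grasp_force: 58.7
```

>>> {"op": "servo_tool", "data": {
  "deltas": [
    {"x": -0.1, "y": 0.8, "z": 0, "rx": 0, "ry": 0, "rz": 0.38, "grip": -1},
    {"x": -0.1, "y": 0.8, "z": 0, "rx": 0, "ry": 0, "rz": 0, "grip": -1},
    {"x": -0.1, "y": 0.8, "z": 0, "rx": 0, "ry": 0, "rz": 0, "grip": -1},
    {"x": -0.1, "y": 0.7, "z": 0, "rx": 0, "ry": 0, "rz": 0, "grip": -1},
    {"x": -0.06, "y": 0.29, "z": 0, "rx": 0, "ry": 0, "rz": 0, "grip": -1}
  ]
}}

```text
time_s: 17.82
tcp_pos: [477.6, 175.2, 215.3]
orientation: [-1.825, -2.555, 0.004]
contact_force: [-0.6, -0.5, -0.5]
opening: 15.0
grasp_force: 58.7
```

>>> {"op": "servo_tool", "data": {
  "deltas": [
    {"x": 0, "y": 0, "z": -0.4, "rx": 0, "ry": 0, "rz": 0, "grip": -1},
    {"x": 0, "y": 0, "z": -0.6, "rx": 0, "ry": 0, "rz": 0, "grip": -1},
    {"x": 0, "y": 0, "z": 0, "rx": 0, "ry": 0, "rz": 0, "grip": -1},
    {"x": 0, "y": 0, "z": 0, "rx": 0, "ry": 0, "rz": 0, "grip": -1}
  ]
}}

```text
time_s: 18.32
tcp_pos: [479.3, 173.3, 157.4]
orientation: [1.83, 2.554, -0.0]
contact_force: [1.0, -0.6, 0.7]
opening: 15.3
grasp_force: 58.7
```

Run:
```python
from h import *
pose(); lean(capture("side"),arm.get_state()["tcp_pos"])
lean(capture("wrist"),arm.get_state()["tcp_pos"])
```

```text
t 18.32 tcp [479.3 173.3 157.4] yawY 18.76 zdir [ 0.e+00 -2.e-04 -1.e+00] F [ 1.  -0.6  0.7] open 15.3 g 58.7
 z -56 9 xy-tcp [-1.5 -3. ] lateral mid -0.1
 z -46 21 xy-tcp [-1.5 -5.5] lateral mid 0.5
 z -36 30 xy-tcp [-0.6 -5. ] lateral mid 0.2
 z -26 28 xy-tcp [-0.5 -6. ] lateral mid -0.3
 z -16 24 xy-tcp [-1.  -5.7] lateral mid 0.3
 z -6 12 xy-tcp [-0.5 -5.6] lateral mid -0.1
 z -46 25 xy-tcp [-4.1  5.9] lateral mid -0.8
 z -36 110 xy-tcp [-3.8  6.2] lateral mid -1.0
 z -26 117 xy-tcp [-3.9  6.4] lateral mid -0.8
 z -16 145 xy-tcp [-3.2  6.6] lateral mid -0.5
 z -6 82 xy-tcp [-3.3  6.5] lateral mid -0.4
```

>>> {"op": "servo_tool", "data": {
  "deltas": [
    {"x": 0, "y": 0, "z": -0.5, "rx": 0, "ry": 0, "rz": 0, "grip": -1},
    {"x": 0, "y": 0, "z": -0.25, "rx": 0, "ry": 0, "rz": 0, "grip": -1},
    {"x": 0, "y": 0, "z": -0.2, "rx": 0, "ry": 0, "rz": 0, "grip": -1},
    {"x": 0, "y": 0, "z": -0.2, "rx": 0, "ry": 0, "rz": 0, "grip": -1},
    {"x": 0, "y": 0, "z": -0.2, "rx": 0, "ry": 0, "rz": 0, "grip": -1}
  ]
}}

```text
time_s: 19.05
tcp_pos: [479.4, 173.9, 75.5]
orientation: [1.828, 2.554, 0.001]
contact_force: [-0.1, -0.9, 0.0]
opening: 15.3
grasp_force: 58.7
```

>>> {"op": "servo_tool", "data": {
  "deltas": [
    {"x": 0, "y": 0, "z": -0.2, "rx": 0, "ry": 0, "rz": 0, "grip": -1},
    {"x": 0, "y": 0, "z": 0, "rx": 0, "ry": 0, "rz": 0, "grip": -1},
    {"x": 0, "y": 0, "z": 0, "rx": 0, "ry": 0, "rz": 0, "grip": -1}
  ]
}}

```text
time_s: 19.42
tcp_pos: [480.0, 174.2, 64.5]
orientation: [1.828, 2.554, 0.003]
contact_force: [-1.2, 0.0, 5.3]
opening: 15.3
grasp_force: 59.6
```

>>> {"op": "servo_tool", "data": {
  "deltas": [
    {"x": 0, "y": 0, "z": 0, "rx": 0, "ry": 0, "rz": 0, "grip": -0.3},
    {"x": 0, "y": 0, "z": 0, "rx": 0, "ry": 0, "rz": 0, "grip": 1},
    {"x": 0, "y": 0, "z": 0, "rx": 0, "ry": 0, "rz": 0, "grip": 1},
    {"x": 0, "y": 0, "z": 0, "rx": 0, "ry": 0, "rz": 0, "grip": 1},
    {"x": 0, "y": 0, "z": 0.43, "rx": 0, "ry": 0, "rz": 0, "grip": 1}
  ]
}}

```text
time_s: 20.05
tcp_pos: [477.0, 173.1, 88.2]
orientation: [-1.827, -2.552, 0.006]
contact_force: [0.0, 0.1, -0.2]
opening: 85.1
grasp_force: 0.0
```

>>> {"op": "servo_tool", "data": {
  "deltas": [
    {"x": 0, "y": 0, "z": 0.7, "rx": 0, "ry": 0, "rz": 0, "grip": 1},
    {"x": 0, "y": 0, "z": 0.7, "rx": 0, "ry": 0, "rz": 0, "grip": 1},
    {"x": 0, "y": 0, "z": 0.6, "rx": 0, "ry": 0, "rz": 0, "grip": 1},
    {"x": 0.1, "y": -0.6, "z": 0, "rx": 0, "ry": 0, "rz": -0.5, "grip": 1},
    {"x": 0.1, "y": -0.8, "z": 0, "rx": 0, "ry": 0, "rz": -0.5, "grip": 1}
  ]
}}

```text
time_s: 20.68
tcp_pos: [491.9, 89.7, 210.4]
orientation: [1.936, 2.472, 0.002]
contact_force: [0.7, -0.7, -0.8]
opening: 85.5
grasp_force: 0.0
```

>>> {"op": "servo_tool", "data": {
  "deltas": [
    {"x": 0.1, "y": -0.8, "z": 0, "rx": 0, "ry": 0, "rz": -0.5, "grip": 1},
    {"x": 0.1, "y": -0.8, "z": 0, "rx": 0, "ry": 0, "rz": -0.5, "grip": 1},
    {"x": 0.1, "y": -0.8, "z": 0, "rx": 0, "ry": 0, "rz": -0.5, "grip": 1},
    {"x": 0.1, "y": -0.8, "z": 0, "rx": 0, "ry": 0, "rz": -0.38, "grip": 1},
    {"x": 0.1, "y": -0.8, "z": 0, "rx": 0, "ry": 0, "rz": 0, "grip": 1}
  ]
}}

```text
time_s: 21.3
tcp_pos: [521.1, -151.8, 209.7]
orientation: [2.135, 2.305, 0.0]
contact_force: [0.7, 0.4, 0.4]
opening: 85.2
grasp_force: 0.0
```

>>> {"op": "servo_tool", "data": {
  "deltas": [
    {"x": 0.1, "y": -0.8, "z": 0, "rx": 0, "ry": 0, "rz": 0, "grip": 1},
    {"x": 0.1, "y": -0.8, "z": 0, "rx": 0, "ry": 0, "rz": 0, "grip": 1},
    {"x": 0.09, "y": -0.7, "z": 0, "rx": 0, "ry": 0, "rz": 0, "grip": 1},
    {"x": 0, "y": -0.35, "z": 0, "rx": 0, "ry": 0, "rz": 0, "grip": 1},
    {"x": 0, "y": 0, "z": 0, "rx": 0, "ry": 0, "rz": 0, "grip": 1}
  ]
}}

```text
time_s: 21.92
tcp_pos: [538.1, -309.9, 209.2]
orientation: [-2.136, -2.303, -0.0]
contact_force: [-0.3, -0.4, -0.1]
opening: 85.4
grasp_force: 0.0
```

Run:
```python
from h import *
pose(); chk("top",(400,600,20,280)); chk("top",(450,600,-360,-220))
```

```text
t 21.93 tcp [ 538.1 -309.9  209.2] yawY 4.3 zdir [-7.e-04  8.e-04 -1.e+00] F [-0.3 -0.4 -0.1] open 85.4 g 0.0
top hue 81.0 zt 126.3 xy [511.   73.7]
top hue 176.0 zt 110.8 xy [492.9 124.7]
top hue 80.0 zt 111.0 xy [483.3 174.6]
top hue 110.0 zt 128.8 xy [ 534.3 -312.3]
```

Descend onto the blue tube: 134 mm down to TCP z 75.

>>> {"op": "servo_tool", "data": {
  "deltas": [
    {"x": 0.02, "y": 0, "z": -0.5, "rx": 0, "ry": 0, "rz": 0, "grip": 1},
    {"x": 0, "y": 0, "z": -0.7, "rx": 0, "ry": 0, "rz": 0, "grip": 1},
    {"x": 0, "y": 0, "z": -0.7, "rx": 0, "ry": 0, "rz": 0, "grip": 1},
    {"x": 0, "y": 0, "z": -0.32, "rx": 0, "ry": 0, "rz": 0, "grip": 1},
    {"x": 0, "y": 0, "z": 0, "rx": 0, "ry": 0, "rz": 0, "grip": 0}
  ]
}}

```text
time_s: 22.65
tcp_pos: [538.2, -306.6, 75.1]
orientation: [-2.129, -2.304, 0.001]
contact_force: [-0.0, 0.3, 0.9]
opening: 70.0
grasp_force: 0.0
```

>>> {"op": "servo_tool", "data": {
  "deltas": [
    {"x": 0, "y": 0, "z": 0, "rx": 0, "ry": 0, "rz": 0, "grip": -1},
    {"x": 0, "y": 0, "z": 0, "rx": 0, "ry": 0, "rz": 0, "grip": -1},
    {"x": 0, "y": 0, "z": 0, "rx": 0, "ry": 0, "rz": 0, "grip": -1},
    {"x": 0, "y": 0, "z": 0, "rx": 0, "ry": 0, "rz": 0, "grip": -1},
    {"x": 0, "y": 0, "z": 0, "rx": 0, "ry": 0, "rz": 0, "grip": -1}
  ]
}}

```text
time_s: 23.28
tcp_pos: [540.6, -309.9, 77.8]
orientation: [2.133, 2.303, 0.001]
contact_force: [0.1, -0.5, 5.7]
opening: 16.7
grasp_force: 58.8
```

>>> {"op": "servo_tool", "data": {
  "deltas": [
    {"x": 0, "y": 0, "z": 0.5, "rx": 0, "ry": 0, "rz": 0, "grip": -1},
    {"x": 0, "y": 0, "z": 0.7, "rx": 0, "ry": 0, "rz": 0, "grip": -1},
    {"x": 0, "y": 0, "z": 0.7, "rx": 0, "ry": 0, "rz": 0, "grip": -1},
    {"x": 0, "y": 0, "z": 0.6, "rx": 0, "ry": 0, "rz": 0, "grip": -1},
    {"x": 0, "y": 0, "z": 0, "rx": 0, "ry": 0, "rz": 0, "grip": -1}
  ]
}}

```text
time_s: 23.9
tcp_pos: [541.3, -310.2, 229.7]
orientation: [2.131, 2.301, 0.002]
contact_force: [0.8, 0.1, -1.2]
opening: 16.5
grasp_force: 58.8
```

Run:
```python
from h import *
pose(); lean(capture("wrist"),arm.get_state()["tcp_pos"])
lean(capture("side"),arm.get_state()["tcp_pos"])
```

```text
t 23.9 tcp [ 541.3 -310.2  229.7] yawY 4.4 zdir [ 0.0053 -0.0029 -1.    ] F [ 0.8  0.1 -1.2] open 16.5 g 58.8
 z -46 100 xy-tcp [0.4 7.2] lateral mid 1.0
 z -36 120 xy-tcp [0.5 6.9] lateral mid 1.2
 z -26 140 xy-tcp [0.4 6.5] lateral mid 1.0
 z -16 153 xy-tcp [0.5 6.3] lateral mid 1.3
 z -6 78 xy-tcp [0.2 5.9] lateral mid 1.3
 z -66 15 xy-tcp [-0.3 -0.9] lateral mid -0.0
 z -56 40 xy-tcp [-0.8 -3.7] lateral mid -1.0
 z -46 67 xy-tcp [-0.8 -5. ] lateral mid -0.9
 z -36 73 xy-tcp [-0.6 -5.2] lateral mid -1.2
 z -26 71 xy-tcp [-0.2 -6. ] lateral mid -2.2
 z -16 77 xy-tcp [-0.6 -6.2] lateral mid -2.0
 z -6 41 xy-tcp [-0.8 -6.7] lateral mid -1.7
```

The blue tube is held about 1.9° out along the row, with its tip toward +y. I take that out with a small turn on the way over.

>>> {"op": "servo_tool", "data": {
  "deltas": [
    {"x": -0.1, "y": 0.6, "z": 0, "rx": 0, "ry": 0, "rz": 0.5, "grip": -1},
    {"x": -0.12, "y": 0.8, "z": 0, "rx": 0, "ry": 0, "rz": 0.5, "grip": -1},
    {"x": -0.12, "y": 0.8, "z": 0, "rx": 0, "ry": 0, "rz": 0.5, "grip": -1},
    {"x": -0.12, "y": 0.8, "z": 0, "rx": 0, "ry": 0, "rz": 0.5, "grip": -1},
    {"x": -0.12, "y": 0.8, "z": 0, "rx": 0, "ry": 0, "rz": 0.5, "grip": -1}
  ]
}}

```text
time_s: 24.62
tcp_pos: [503.1, -79.6, 224.5]
orientation: [-1.867, -2.522, 0.002]
contact_force: [0.9, 0.7, 0.6]
opening: 16.4
grasp_force: 58.8
```

>>> {"op": "servo_tool", "data": {
  "deltas": [
    {"x": -0.12, "y": 0.8, "z": 0, "rx": 0, "ry": 0, "rz": 0.38, "grip": -1},
    {"x": -0.12, "y": 0.8, "z": 0, "rx": -0.36, "ry": -0.12, "rz": 0, "grip": -1},
    {"x": -0.12, "y": 0.8, "z": 0, "rx": 0, "ry": 0, "rz": 0, "grip": -1},
    {"x": -0.12, "y": 0.8, "z": 0, "rx": 0, "ry": 0, "rz": 0, "grip": -1},
    {"x": -0.12, "y": 0.8, "z": 0, "rx": 0, "ry": 0, "rz": 0, "grip": -1}
  ]
}}

```text
time_s: 25.25
tcp_pos: [467.1, 159.9, 224.6]
orientation: [1.814, 2.534, -0.035]
contact_force: [0.6, 0.1, 0.1]
opening: 16.3
grasp_force: 58.8
```

>>> {"op": "servo_tool", "data": {
  "deltas": [
    {"x": -0.09, "y": 0.7, "z": 0, "rx": 0, "ry": 0, "rz": 0, "grip": -1},
    {"x": 0, "y": 0.33, "z": 0, "rx": 0, "ry": 0, "rz": 0, "grip": -1},
    {"x": 0, "y": 0, "z": -0.4, "rx": 0, "ry": 0, "rz": 0, "grip": -1},
    {"x": 0, "y": 0, "z": -0.6, "rx": 0, "ry": 0, "rz": 0, "grip": -1},
    {"x": 0, "y": 0, "z": 0, "rx": 0, "ry": 0, "rz": 0, "grip": -1}
  ]
}}

```text
time_s: 25.88
tcp_pos: [460.5, 218.5, 163.1]
orientation: [1.816, 2.535, -0.042]
contact_force: [-1.3, -0.1, 0.2]
opening: 16.4
grasp_force: 58.8
```

>>> {"op": "servo_tool", "data": {
  "deltas": [
    {"x": 0, "y": 0, "z": 0, "rx": 0, "ry": 0, "rz": 0, "grip": -1}
  ]
}}

```text
time_s: 26.0
tcp_pos: [463.7, 220.2, 166.9]
orientation: [1.814, 2.532, -0.031]
contact_force: [1.1, 1.0, -0.1]
opening: 16.7
grasp_force: 58.8
```

Run:
```python
from h import *
pose(); lean(capture("side"),arm.get_state()["tcp_pos"])
lean(capture("wrist"),arm.get_state()["tcp_pos"])
```

```text
t 26.0 tcp [463.7 220.2 166.9] yawY 18.76 zdir [ 0.0104 -0.0317 -0.9994] F [ 1.1  1.  -0.1] open 16.7 g 58.8
 z -66 9 xy-tcp [-0.4 -2.1] lateral mid -1.1
 z -56 19 xy-tcp [-0.5 -6.3] lateral mid 0.7
 z -46 23 xy-tcp [-1.9 -6.8] lateral mid 0.2
 z -36 23 xy-tcp [ 0.7 -6.8] lateral mid -0.3
 z -26 26 xy-tcp [-0.8 -6.5] lateral mid 0.2
 z -16 26 xy-tcp [-0.3 -6.4] lateral mid -0.3
 z -6 16 xy-tcp [ 1.3 -6.9] lateral mid -0.8
 z -56 21 xy-tcp [-2.7  5.9] lateral mid -0.8
 z -46 110 xy-tcp [-2.7  5.8] lateral mid -0.5
 z -36 123 xy-tcp [-2.8  5.7] lateral mid -0.4
 z -26 137 xy-tcp [-2.5  5.8] lateral mid -0.4
 z -16 161 xy-tcp [-2.9  5.7] lateral mid -0.1
 z -6 89 xy-tcp [-1.9  5.7] lateral mid 0.2
```

>>> {"op": "servo_tool", "data": {
  "deltas": [
    {"x": 0, "y": 0.01, "z": -0.5, "rx": 0, "ry": 0, "rz": 0, "grip": -1},
    {"x": 0, "y": 0, "z": -0.25, "rx": 0, "ry": 0, "rz": 0, "grip": -1},
    {"x": 0, "y": 0, "z": -0.2, "rx": 0, "ry": 0, "rz": 0, "grip": -1},
    {"x": 0, "y": 0, "z": -0.2, "rx": 0, "ry": 0, "rz": 0, "grip": -1},
    {"x": 0, "y": 0, "z": -0.2, "rx": 0, "ry": 0, "rz": 0, "grip": -1}
  ]
}}

```text
time_s: 26.72
tcp_pos: [463.8, 221.3, 85.1]
orientation: [1.813, 2.532, -0.029]
contact_force: [0.1, -0.2, -0.4]
opening: 16.3
grasp_force: 58.8
```

>>> {"op": "servo_tool", "data": {
  "deltas": [
    {"x": 0, "y": 0, "z": -0.2, "rx": 0, "ry": 0, "rz": 0, "grip": -1},
    {"x": 0, "y": 0, "z": 0, "rx": 0, "ry": 0, "rz": 0, "grip": -1},
    {"x": 0, "y": 0, "z": 0, "rx": 0, "ry": 0, "rz": 0, "grip": -1}
  ]
}}

```text
time_s: 27.1
tcp_pos: [464.1, 221.5, 73.9]
orientation: [1.813, 2.532, -0.028]
contact_force: [-0.9, 0.1, 3.2]
opening: 16.6
grasp_force: 59.4
```

>>> {"op": "servo_tool", "data": {
  "deltas": [
    {"x": 0, "y": 0, "z": 0, "rx": 0, "ry": 0, "rz": 0, "grip": -0.3},
    {"x": 0, "y": 0, "z": 0, "rx": 0, "ry": 0, "rz": 0, "grip": 1},
    {"x": 0, "y": 0, "z": 0, "rx": 0, "ry": 0, "rz": 0, "grip": 1},
    {"x": 0, "y": 0, "z": 0, "rx": 0, "ry": 0, "rz": 0, "grip": 1},
    {"x": 0, "y": 0, "z": 0.43, "rx": 0, "ry": 0, "rz": 0, "grip": 1}
  ]
}}

```text
time_s: 27.72
tcp_pos: [461.6, 220.2, 97.8]
orientation: [1.814, 2.534, -0.037]
contact_force: [0.2, 0.5, 1.6]
opening: 85.5
grasp_force: 0.0
```

>>> {"op": "servo_tool", "data": {
  "deltas": [
    {"x": 0, "y": 0, "z": 0.7, "rx": 0, "ry": 0, "rz": 0, "grip": 1},
    {"x": 0, "y": 0, "z": 0.7, "rx": 0, "ry": 0, "rz": 0, "grip": 1},
    {"x": 0, "y": 0, "z": 0.7, "rx": 0, "ry": 0, "rz": 0, "grip": 1},
    {"x": 0, "y": -0.7, "z": 0, "rx": 0, "ry": 0, "rz": 0, "grip": 1},
    {"x": 0, "y": -0.8, "z": 0, "rx": 0, "ry": 0, "rz": 0, "grip": 1}
  ]
}}

```text
time_s: 28.35
tcp_pos: [464.1, 130.9, 226.0]
orientation: [1.809, 2.533, -0.028]
contact_force: [0.2, -1.2, 0.6]
opening: 85.7
grasp_force: 0.0
```

>>> {"op": "servo_tool", "data": {
  "deltas": [
    {"x": 0, "y": -0.8, "z": 0, "rx": 0, "ry": 0, "rz": 0, "grip": 1},
    {"x": 0, "y": -0.8, "z": 0, "rx": 0, "ry": 0, "rz": 0, "grip": 1},
    {"x": 0, "y": -0.8, "z": 0, "rx": 0, "ry": 0, "rz": 0, "grip": 1},
    {"x": 0, "y": -0.8, "z": 0, "rx": 0, "ry": 0, "rz": 0, "grip": 1},
    {"x": 0, "y": -0.7, "z": 0, "rx": 0, "ry": 0, "rz": 0, "grip": 1}
  ]
}}

```text
time_s: 28.98
tcp_pos: [463.2, -104.5, 225.4]
orientation: [1.813, 2.532, -0.03]
contact_force: [1.2, 0.4, 0.1]
opening: 85.4
grasp_force: 0.0
```

Run:
```python
from h import *
pose(); b=(400,600,20,280); a=chk("side",b); chk("top",b); c=chk("wrist",b)
cv2.imwrite("pics/end.png",cv2.resize(np.hstack([a["img"],c["img"]])[:,:,::-1],(800,300)))
```

```text
t 28.98 tcp [ 463.2 -104.5  225.4] yawY 18.77 zdir [ 0.0109 -0.0315 -0.9994] F [1.2 0.4 0.1] open 85.4 g 0.0
side hue 110.0 zt 123.7 xy [467.3 214.6]
side hue 175.0 zt 108.3 xy [491.  148.1]
side hue 82.0 zt 123.6 xy [514.3  72.8]
top hue 81.0 zt 126.6 xy [511.5  73. ]
top hue 176.0 zt 111.7 xy [493.4 124.9]
top hue 80.0 zt 110.9 xy [483.5 174. ]
top hue 108.0 zt 126.2 xy [465.5 215.1]
```

View pics/end.png

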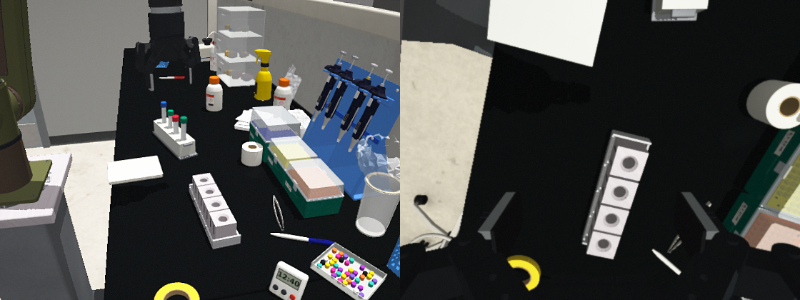

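The side view shows the carrier empty and all four tubes in the rack: blue, green, red and tall green from the left, at about (165,105) to (184,122). Cap tops are at about 124 and 109 mm, so they are fully down.

```bash
python3 -c "
from station import arm
print(arm.hand_in())"
```

```text
the job is handed in; nothing more can be done
None
```

All four tubes are in the white rack in reverse order, fully down and let go, each leaning no more than about 3° in its hole; the job was handed in at 29 s.

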